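# Restock a technician's service case from the hook rack

## Robot

A 6-joint arm with a two-finger parallel gripper is mounted at the origin on the work surface. World frame = base frame: x ahead of the robot, y to its left, z up, the work surface at z = 0. Lengths are in m, angles in degrees, forces in N, time in s.
With the tool pointing down it reaches from about 0.375 to 0.9 m from the base axis. Payload 3.1 kg.
Tool frame: the origin (TCP) lies at the very end of the fingers, on their centre line; the grasp point (between the pads) lies 19 mm behind it; z points along the fingers, y is the line along which they close (so a half turn about z gives the same grasp; the last joint's range is limited). The gripper opens to 87 mm and grips with 3 to 60 N. Pads are 19 mm wide; open, the fingers measure 117 mm over their backs; the gripper's body (75 mm by 190 mm) begins 51 mm behind the grasp point.
Start: joints at [-79.784, 30.224, 82.088, -0, 67.689, -10.227], TCP at [0.218, -0.586, 0.223] pointing down, gripper open.
Joint ranges: [-176.69, 176.69], [-43.24, 126.21], [12.49, 139.97], [-82, 262], [0, 151.66], [-163.58, 163.58]. Speed limits (degrees/s): [159.86, 159.86, 180, 180, 180, 180].

## Interface

Orientations are given as a 3x3 rotation matrix whose columns are the frame's x, y, z axes.
In Python, from rig import readout, viewer, ticket gives the robot as it stands.
- The arm moves only by the tool send_rows, never from a script. Its argument "moves" is a list of rows, each a list of 6 numbers: the shift along the tool's x, y, z in units of 250 mm (1.0 is 250 mm), then the turn, a rotation vector about the tool's x, y, z in units of 90 degrees (1.0 is 90 degrees). A call has 1 to 12 rows; each row is the pose to reach, as a shift and turn from the pose commanded when the call began, along the tool's axes at that moment; what a row does not reach only later rows make up. A row lasts 1/10 s, in which the tool goes at most 50 mm and 8.59 degrees, less where a joint would pass 70% of its speed; a pose out of reach is approached as far as the arm can. A call with a number of a shift or a turn outside -1 to 1 is refused whole. A call with a gripper value outside its range is refused whole. "grip" is the opening, from 0 (shut) to 1 (fully open), set as the call begins (left out, the last holds). The fingers move at their own pace and stop on an object; the grip force is fixed at half the most. Time passes only in rows, so rows that repeat a pose let the fingers close. It gives the time, the measured TCP pose, the force, the opening and the grip force at its end, in the units of the state.
- readout.read_state(): the state, without advancing time (a new reading comes with each control period).
- viewer.capture(name): name is "scene" or "top"; returns (picture, depth): 420x560x3 uint8, red, green, blue; 420x560 float32, m along the optical axis (not along the pixel's ray), 0 where there is no reading.
- viewer.camera_info(name): a dict with "fx", "fy", "cx", "cy" (pixels), "R" (3x3) and "t" (3): a world point X has camera coordinates R X + t. Camera axes: x right, y down, z forward; pixel columns grow to the right and rows downward; lengths in m; the calibration is good to about 2 mm. A picture is of the moment at which its call begins. camera_info takes no time and is no camera call.
- ticket.hand_in(): hands the job in; it is judged then, once.
The state is a dict: "time_s": time; "joint_positions": joint angles; "qvel": joint speeds; "tau": joint torques, N m; "position": TCP position; "tcp_rot": TCP orientation; "force": force on the tool from outside, world axes, zero at the start; "moment": the same for the moment, N m; "opening": opening from 0.0 (shut) to 1.0 (fully open); "grasp_force": force on a finger pad.
Only numpy, scipy, OpenCV 4.12 (cv2) and the standard library are available. Lean on these libraries where they do the work, as an engineer would, in place of code of your own. Each camera call takes 0.05 s, during which the arm holds its last target. There are 200 camera calls.

## Task

Restock the service case: lift every roll of tape and every conduit saddle that hangs on the hook rack off its hook and put it in the case's open top drawer, rolls in the left compartment and saddles in the right one (left and right as you face the drawer front). Once they are all in, push that drawer fully shut; the case's carry handle must also be swung up and over until it rests on its stop just past upright, ready to be picked up. Leave the other things on the bench where they are; anything that falls on the way is to be picked up and put in as well.

Things in the scene. Friction and masses are not known exactly. Their poses are not given: they have to be found in the camera images.
- rack: hook rack, fixed: dark steel frame 535 mm wide, 228 mm high, two posts (y = +-245 mm) and a bar whose front face is at x = 47 mm. Origin on the bench under the line where items hang; x level from hook tips towards the bar (away from the robot), y left along the bar, z up. Five J-hooks point to -x at y = +200, +100, 0, -100, -200 mm; any may be empty
- hook0 (a point): the hook at rack y = +200 mm: point on its rod's axis where an item hangs, 210 mm above the bench. All hooks: level 7 mm round rod out to rack x = -26 mm, then a tip turned up, ending at x = -37 mm, 17.5 mm above the rod's axis. An item must rise 14 to 30 mm (22 is right) to be drawn off over the tip towards -x
- hook1 (a point): the same for the hook at rack y = +100 mm
- hook2 (a point): the same for the hook at rack y = 0
- hook3 (a point): the same for the hook at rack y = -100 mm
- hook4 (a point): the same for the hook at rack y = -200 mm
- roll_a: roll of tape, black on a thin cardboard core: rigid ring, outside diameter 64 mm, hole 38 mm, 20 mm wide, about 90 g. Origin at the hole's centre, half way along the width; own x = axis of the hole. It hangs with x along the rack's x, origin 16 mm below the hook's rod axis. May be absent
- roll_b: a second roll of tape, the same as roll_a. May be absent
- saddle_a: steel conduit saddle, about 120 g: arch of strap on a flat foot, 24 mm deep along own x (axis of the hole), z to the arch's top. Origin at the centre of the arch's half circle (inside radius 22, outside 27 mm); legs 54 mm over their outsides (y); foot 70 (y) by 24 (x) by 6 mm, underside 30 mm below the origin. It hangs with x along the rack's x, origin 19 mm below the rod axis. May be absent
- saddle_b: a second conduit saddle, the same as saddle_a. May be absent
- case: service case, fixed: grey steel, 290 mm wide (y), 180 mm deep (x), top plate 165 mm above the bench, two drawers; only the upper one moves. Origin on the bench at the middle of the foot of its face; x from front to back (away from the robot), y left as one faces the front, z up. Drawer fronts stand 12 mm before the face
- drawer (a joint): how far the upper drawer is out, m: 0 shut, 0.155 fully out (towards case -x); slides stiffly (2 N). Two compartments side by side, 128 mm wide, 67 mm deep; floor 78 mm, sides and partition (4 mm) 145 mm, front panel 155 mm above the bench. Open from above only before the case's face. It slides under a plate 157 mm above the bench: contents must be lower
- left_floor (a point): centre of the floor of the left compartment (the case's +y side), moving with the drawer, 92 mm behind the outside of the front panel, 66 mm to the left of the drawer's middle. Axes as the case's
- right_floor (a point): the same for the right compartment (the case's -y side), 66 mm to the right of the drawer's middle
- front_top (a point): middle of the top edge of the upper drawer's front panel, on its outside; moves with the drawer. The panel is 286 mm wide, 83 mm high, 12 mm thick, with a pull 90 mm wide sticking out 14 mm, 47 mm below this point. Pushing the panel to case +x shuts the drawer
- handle (a joint): carry handle angle, rad: 0 folded forward (arms 15 degrees above level, towards the front), 1.31 upright, 1.48 on its stop, leaning 10 degrees back. Free hinge: let go below 1.2 it falls back to 0; past 1.4 it falls onto its stop and stays
- handle_grip (a point): middle of the handle's black grip, a level bar 18 mm in diameter, 82 mm long along case y, 68 mm from the hinge; arms 10 mm thick at 50 mm either side. Folded, this point is 36 mm above the top plate and 24 mm behind the case's face; it moves with the handle
- handle_hinge (a point): middle of the handle's hinge axis (along the case's y), 18 mm above the top plate and 90 mm behind the case's face
- screwdriver: a screwdriver 190 mm long lying on the bench in front. Leave alone
- can: a can 72 mm across, 110 mm high. Leave alone
- coupling: a grey plastic pipe coupling standing on end, 72 mm across, 85 mm high. Leave alone
- saddle_c: a third conduit saddle, the same as saddle_a. May be absent
Not all that is in view belongs to the job. Leave any blue, pink or red look-alike of the saddle_c alone.

How it is judged (in metres and radians):
On the way, in this order (a step that is already met when the one before it is completed fails the run):
1. every roll present is in the left compartment and every saddle present in the right one (x of roll_a in the frame of left_floor between -0.085 and 0.085 m and y of roll_a in the frame of left_floor between -0.064 and 0.064 m and z of roll_a in the frame of left_floor between -0.003 and 0.062 m and x of roll_b in the frame of left_floor between -0.085 and 0.085 m and y of roll_b in the frame of left_floor between -0.064 and 0.064 m and z of roll_b in the frame of left_floor between -0.003 and 0.062 m and x of saddle_a in the frame of right_floor between -0.085 and 0.085 m and y of saddle_a in the frame of right_floor between -0.064 and 0.064 m and z of saddle_a in the frame of right_floor between -0.003 and 0.062 m and x of saddle_b in the frame of right_floor between -0.085 and 0.085 m and y of saddle_b in the frame of right_floor between -0.064 and 0.064 m and z of saddle_b in the frame of right_floor between -0.003 and 0.062 m and x of saddle_c in the frame of right_floor between -0.085 and 0.085 m and y of saddle_c in the frame of right_floor between -0.064 and 0.064 m and z of saddle_c in the frame of right_floor between -0.003 and 0.062 m), for 0.2 s.
2. the upper drawer is fully shut (value of joint drawer below 0.007 m), for 0.2 s.
At the end, for the whole second after the job is handed in: Every roll present lies or stands in the left compartment and every saddle present in the right one (origin within the compartment's walls, below its rim), at rest; the upper drawer is shut to within 7 mm; the carry handle is over on its stop (joint above 1.42 rad) (all of step 1 and linear speed of each of roll_a, roll_b, saddle_a, saddle_b, saddle_c below 0.03 m/s and value of joint drawer below 0.007 m and value of joint handle above 1.42 rad); the robot touches nothing.
It fails at once if a bystander is shoved aside (can or coupling by more than 50 mm, screwdriver by more than 120 mm) (distance of any of can, coupling from where it was at the start of the episode above 0.05 m or distance of screwdriver from where it was at the start of the episode above 0.12 m).
Of roll_a, roll_b, saddle_a, saddle_b, saddle_c only 4 to 5 are there at a start; the rules pass over those that are not, and their reading is None.
At some moment in a run one of roll_a, roll_b, saddle_a, saddle_b, saddle_c may be knocked a few centimetres aside while the robot is not near it.
Once in a run the grip may slacken for a moment while it holds something.
It also fails if it takes over 210 s, if anything falls off the work surface, if the arm or the gripper's body presses on something with over 40 N, if the wrist force passes 120 N, or if a joint passes its speed limit or range.

## Working session

There is one attempt and no reset: what is moved stays moved. The work goes in short steps, Python scripts to look and compute and a tool call to move; the robot and the scene stay as the last step left them, time stands still between calls to the robot, and variables do not carry over. Pictures are saved under pics/ and viewed, at most 14 in all, crops included, and the job is handed in when it is done.

Besides the shell and the picture viewer there is one more tool, called after "Request:" as name([rows], argument=value, ...), one row to a line, values as JSON. send_rows: Moves the arm, as the interface text tells. Shifts and turns lie within -1 to 1; 1 stands for 250 mm of shift or 90 degrees of turn. Its arguments: {"type":"object","properties":{"moves":{"type":"array"},"grip":{"type":"number"}},"required":["moves"]}

```bash
mkdir -p pics; ls
cat > h.py <<'E'
import numpy as np, cv2
from rig import readout, viewer, ticket
def shot(n,name):
    p,d=viewer.capture(n); cv2.imwrite('pics/%s.png'%name,p[:,:,::-1]); np.save('pics/%s.npy'%name,d); return p,d
def w(n,u,v,z):
    c=viewer.camera_info(n); R=np.array(c['R']);t=np.array(c['t'])
    X=np.array([(u-c['cx'])/c['fx']*z,(v-c['cy'])/c['fy']*z,z]); return R.T@(X-t)
def cloud(n,d):
    c=viewer.camera_info(n); v,u=np.mgrid[:d.shape[0],:d.shape[1]]
    X=np.stack([(u-c['cx'])/c['fx']*d,(v-c['cy'])/c['fy']*d,d],-1)
    return (X-np.array(c['t']))@np.array(c['R'])
E
python3 - <<'E'
from h import *
for n in('scene','top'):
    p,d=shot(n,n+'0'); c=viewer.camera_info(n); print(n,c['fx'],c['cx'],c['cy'],'pos',-np.array(c['R']).T@np.array(c['t']),np.array(c['R']).round(2).tolist())
s=readout.read_state();print(s['time_s'],s['position'],s['tcp_rot'],s['opening'])
E
```

```text
pics
scene 499.52660440240743 285.80386413809026 218.2030141355499 pos [1.42373075 0.16943231 1.45914494] [[-0.16, 0.99, -0.01], [0.81, 0.13, -0.57], [-0.57, -0.1, -0.82]]
top 448.35587089683054 278.21590548512177 209.0189988718018 pos [ 0.22109455 -0.01588373  1.54550311] [[0.12, -0.99, 0.0], [-0.97, -0.12, -0.22], [0.22, 0.02, -0.98]]
0.1 [ 0.2182014  -0.58497468  0.22167054] [[ 9.37024348e-01  3.49263853e-01 -3.63821213e-04]
 [ 3.49263896e-01 -9.37022494e-01  1.89096821e-03]
 [ 3.19538181e-04 -1.89895287e-03 -9.99998146e-01]] 0.9994234537575883
```

View pics/scene0.png

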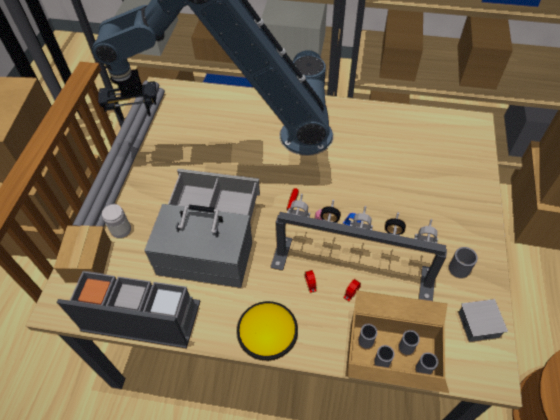

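View pics/top0.png

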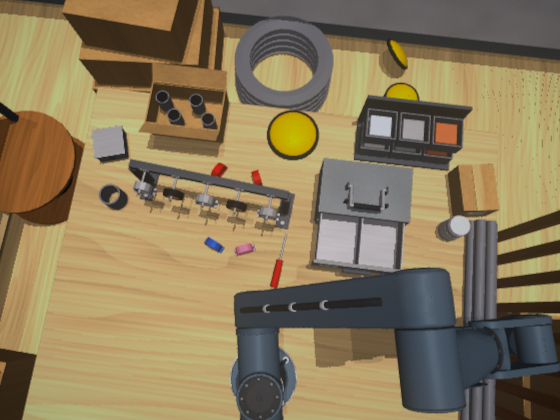

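The scene view shows the case at about (205,235) with its drawer open towards the robot, and the rack bar running from (280,222) to (440,250). In the top view, items hang at about (145,187), (173,193), (206,200), (236,206) and (268,213). They read as saddle, roll, saddle, roll, saddle. The red, blue and pink pieces on the bench are look-alikes. I'll enlarge the rack and fit the poses.

Run:
```python
from h import *
a=cv2.imread('pics/top0.png')[145:235,110:310]; b=cv2.imread('pics/scene0.png')[180:280,260:460]
cv2.imwrite('pics/crop1.png',np.vstack([cv2.resize(a,(760,270),interpolation=3)*1,cv2.resize(b[:75],(760,285),interpolation=3)]))
for n in('top','scene'):
    d=np.load('pics/%s0.npy'%n); P=cloud(n,d)
    # bar top
    m=(abs(P[...,2]-.226)<.006)&(P[...,0]>.4)&(P[...,0]<.85)&(P[...,1]>-.15)&(P[...,1]<.5)
    q=P[m][:,:2]; 
    if len(q)>10:
        r=cv2.minAreaRect(q.astype(np.float32)); print(n,'bar',len(q),r,P[m][:,2].mean(),cv2.boxPoints(r).round(4).tolist())
    m=(abs(P[...,2]-.165)<.005)&(P[...,0]>.4)&(P[...,0]<.85)&(P[...,1]>-.5)&(P[...,1]<-.05)
    q=P[m][:,:2]; r=cv2.minAreaRect(q.astype(np.float32)); print(n,'case',len(q),r,np.median(P[m][:,2]),cv2.boxPoints(r).round(4).tolist())
    m=(P[...,2]>.075)&(P[...,2]<.085)&(P[...,0]>.3)&(P[...,0]<.7)&(P[...,1]>-.5)&(P[...,1]<-.05)
    q=P[m][:,:2]; 
    if len(q)>10: r=cv2.minAreaRect(q.astype(np.float32)); print(n,'floor',len(q),r,cv2.boxPoints(r).round(4).tolist())
    m=(P[...,2]>.150)&(P[...,2]<.158)&(P[...,0]>.3)&(P[...,0]<.7)&(P[...,1]>-.5)&(P[...,1]<-.05)
    q=P[m][:,:2]; 
    if len(q)>10: r=cv2.minAreaRect(q.astype(np.float32)); print(n,'front',len(q),r,cv2.boxPoints(r).round(4).tolist())
```

```text
top bar 1496 ((0.5396702289581299, 0.2421131730079651), (0.5004475712776184, 0.10914168506860733), 85.0828857421875) 0.22567617647823862 [[0.46389999985694885, -0.0024999999441206455], [0.5726000070571899, -0.011900000274181366], [0.6154999732971191, 0.48669999837875366], [0.5066999793052673, 0.4961000084877014]]
top case 3977 ((0.6823960542678833, -0.2864021956920624), (0.3489578366279602, 0.3040783703327179), 89.43704223632812) 0.16395086002841988 [[0.5285999774932861, -0.4593999981880188], [0.8327000141143799, -0.46239998936653137], [0.8360999822616577, -0.11339999735355377], [0.5321000218391418, -0.1103999987244606]]
top floor 2456 ((0.5234126448631287, -0.24909384548664093), (0.2769131660461426, 0.3042029142379761), 89.71024322509766) [[0.37059998512268066, -0.38679999113082886], [0.6747999787330627, -0.38830000162124634], [0.6761999726295471, -0.11140000075101852], [0.3720000088214874, -0.10989999771118164]]
top front 427 ((0.5355938076972961, -0.2566053867340088), (0.3284234404563904, 0.2910188138484955), 0.003949708770960569) [[0.37139999866485596, -0.11110000312328339], [0.3
[... 658 characters left out ...]
.48579999804496765], [0.8519999980926514, -0.11190000176429749], [0.5357000231742859, -0.1080000028014183]]
scene floor 1085 ((0.5402958393096924, -0.248125359416008), (0.32174745202064514, 0.27731284499168396), 0.5018518567085266) [[0.3781999945640564, -0.11089999973773956], [0.3806000053882599, -0.3882000148296356], [0.7024000287055969, -0.3853999972343445], [0.6998999714851379, -0.10809999704360962]]
scene front 327 ((0.536632239818573, -0.2519439458847046), (0.2851078510284424, 0.3266758620738983), 89.96724700927734) [[0.373199999332428, -0.3944000005722046], [0.6998999714851379, -0.3946000039577484], [0.7001000046730042, -0.10949999839067459], [0.3734000027179718, -0.10930000245571136]]
```

View pics/crop1.png

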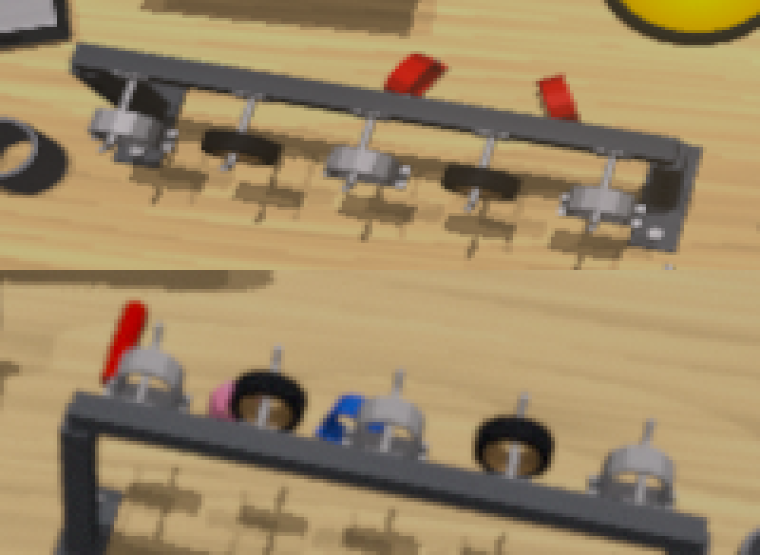

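All five hooks are filled. Hooks 0, 2 and 4 hold grey saddles (scene crop (640,470), (390,425), (150,375)). Hooks 1 and 3 hold black rolls ((513,445), (268,400)). The blue, pink and red saddle look-alikes lie on the bench and stay there. Next I'll fit the poses more exactly.

```bash
cat > fit.py <<'E'
from h import *
from scipy import ndimage as nd
def comp(m):
    l,k=nd.label(m); return l==1+np.argmax(nd.sum(m,l,range(1,k+1)))
for n in('top','scene'):
    d=np.load('pics/%s0.npy'%n); p=cv2.imread('pics/%s0.png'%n); P=cloud(n,d); X,Y,Z=P[...,0],P[...,1],P[...,2]
    m=comp((abs(Z-.2275)<.006)&(X>.45)&(X<.7)&(Y>-.15)&(Y<.52)&(p.max(2)<90))
    q=P[m]; r=cv2.minAreaRect(q[:,:2].astype(np.float32)); B=cv2.boxPoints(r)
    vx,vy,x0,y0=cv2.fitLine(q[:,:2].astype(np.float32),cv2.DIST_HUBER,0,.01,.01).ravel()
    print(n,'bar',m.sum(),np.array(r[0]).round(4),np.array(r[1]).round(4),np.degrees(np.arctan2(vx,vy)),q[:,2].mean(),'line',x0,y0)
    s=np.sign(vy);ry=s*np.array([vx,vy]); rx=np.array([ry[1],-ry[0]])
    c=np.array(r[0]); 
    e=(q[:,:2]-c)@ry; f=(q[:,:2]-c)@rx; print('  extent',e.min(),e.max(),np.percentile(f,[2,98]))
    m=comp((abs(Z-.165)<.004)&(X>.45)&(X<.85)&(Y>-.5)&(Y<-.05)); q=P[m][:,:2]; r=cv2.minAreaRect(q.astype(np.float32)); print(n,'plate',m.sum(),r,'z',np.median(Z[m]), cv2.boxPoints(r).round(4).tolist())
    m=(Z>.149)&(Z<.160)&(X>.33)&(X<.42)&(Y>-.45)&(Y<-.05); q=P[m][:,:2]; r=cv2.minAreaRect(q.astype(np.float32)); print(n,'front',m.sum(),r, np.median(Z[m]))
    m=comp((Z>.185)&(Z<.225)&(X>.48)&(X<.7)&(Y>-.5)&(Y<-.05)); q=P[m];print(n,'handle',m.sum(),np.percentile(q,[3,50,97],axis=0).round(4).tolist())
    # items: in front of bar
    R=np.stack([(P[...,:2]-c)@rx,(P[...,:2]-c)@ry],-1)
    for k in range(5):
        m=(Z>.165)&(Z<.232)&(abs(R[...,1]-(200-100*k)/1e3)<.045)&(R[...,0]<-.03)&(R[...,0]>-.12)&(abs(R[...,0]+.055)<.02)
        q=P[m]; print('  item',k,m.sum(),np.percentile(q,[3,50,97],axis=0).round(4).tolist(), np.percentile(R[m],[3,50,97],axis=0).round(4).tolist())
E
python3 fit.py
```

```text
top bar 788 [0.5824 0.2777] [0.4155 0.0268] 4.0757284 0.22640184951276568 line 0.5791308 0.20212217
  extent -0.2078563635270859 0.20766854991394307 [-0.01133823  0.01318919]
top plate 3489 ((0.621827244758606, -0.25645145773887634), (0.29022836685180664, 0.18152150511741638), 89.61067199707031) z 0.16421230577097037 [[0.5300999879837036, -0.4009000062942505], [0.7116000056266785, -0.40220001339912415], [0.7135999798774719, -0.1120000034570694], [0.5321000218391418, -0.11069999635219574]]
top front 314 ((0.3774847984313965, -0.24684463441371918), (0.2665936052799225, 0.044363319873809814), 82.25906372070312) 0.15368636911410516
top handle 342 [[0.5486, -0.3191, 0.1864], [0.563, -0.2565, 0.2005], [0.6241, -0.1934, 0.2108]]
  item 0 93 [[0.523, 0.4373, 0.1667], [0.534, 0.4494, 0.2134], [0.5546, 0.469, 0.2192]] [[-0.0711, 0.1566], [-0.0608, 0.1677], [-0.0391, 0.1868]]
  item 1 189 [[0.5158, 0.3386, 0.1669], [0.5287, 0.368, 0.2068], [0.5464, 0.4241, 0.2261]] [[-0.0711, 0.057], [-0.0618, 0.0855], [-0.0418, 0.1426]]
  item 2 168 [[0.508, 0.2384, 0.1661], [0.5203, 0.264, 0.2108], [0.5357, 0
[... 1175 characters left out ...]
9, 0.2079], [0.5576, 0.4686, 0.2208]] [[-0.0731, 0.169], [-0.0595, 0.1955], [-0.0445, 0.2247]]
  item 1 277 [[0.5208, 0.3146, 0.1714], [0.5357, 0.343, 0.2091], [0.5441, 0.3718, 0.2273]] [[-0.0725, 0.0699], [-0.0573, 0.0979], [-0.0498, 0.1272]]
  item 2 222 [[0.5114, 0.2141, 0.1657], [0.5249, 0.2433, 0.2079], [0.5405, 0.2731, 0.2205]] [[-0.0736, -0.0312], [-0.0603, -0.0019], [-0.0449, 0.0279]]
  item 3 255 [[0.5068, 0.1166, 0.1743], [0.5215, 0.1466, 0.2096], [0.5302, 0.1733, 0.2273]] [[-0.0695, -0.1288], [-0.0545, -0.0986], [-0.0475, -0.0719]]
  item 4 205 [[0.4955, 0.0197, 0.166], [0.5096, 0.0482, 0.2085], [0.5251, 0.0729, 0.2201]] [[-0.0731, -0.2258], [-0.0589, -0.1978], [-0.0431, -0.1732]]
```

```bash
cat >> h.py <<'E'
O=np.array([.5232,.2444]); RY=np.array([.085,.9964]); RX=np.array([.9964,-.085])
def hook(k): return O+RY*(.2-.1*k)
def to(x,y,z,yaw=None):
    s=readout.read_state(); R=np.array(s['tcp_rot']); D=R.T@(np.array([x,y,z])-s['position'])
    cur=np.degrees(np.arctan2(R[1,0],R[0,0]))
    print('shift',(D/.25).round(4),'turn z',None if yaw is None else round((cur-yaw)/90,4),'yaw',round(cur,2),'t',s['time_s'])
E
python3 -c "
from h import *
print([hook(k).round(4) for k in range(5)])"
```

```text
[array([0.5402, 0.4437]), array([0.5317, 0.344 ]), array([0.5232, 0.2444]), array([0.5147, 0.1448]), array([0.5062, 0.0451])]
```

Request:
send_rows([
  [0,0,-0.4,0,0,0],
  [0,0,-0.4,0,0,0],
  [0.98,-0.98,-0.4,0,0,0.281],
  [0.98,-0.98,-0.4,0,0,0.281],
  [0.98,-0.98,-0.4,0,0,0.281],
  [0.98,-0.98,-0.4,0,0,0.281],
  [0.98,-0.98,-0.4,0,0,0.281],
  [0.98,-0.98,-0.4,0,0,0.281],
  [0.98,-0.98,-0.4,0,0,0.281],
  [0.98,-0.98,-0.4,0,0,0.281],
  [0.98,-0.98,-0.4,0,0,0.281],
  [0.98,-0.98,-0.4,0,0,0.281],
], grip=0.85)

```text
time_s: 1.3
position: [0.3622, -0.2714, 0.3225]
tcp_rot: [[0.996, -0.085, -0.0], [-0.085, -0.996, -0.001], [-0.0, 0.001, -1.0]]
force: [-1.0, -0.2, -0.1]
opening: 0.849
grasp_force: 0.0
```

```bash
python3 -c "
from h import *
to(.5062,.0452,.30,-4.88)"
```

```text
shift [ 0.4662 -1.3107  0.0892] turn z 0.0 yaw -4.88 t 1.3
```

Request:
send_rows([
  [0.466,-0.9,0.05,0,0,0],
  [0.466,-0.9,0.05,0,0,0],
  [0.466,-0.9,0.05,0,0,0],
  [0.466,-0.9,0.05,0,0,0],
  [0.466,-0.9,0.05,0,0,0],
  [0.466,-0.9,0.05,0,0,0],
  [0.466,-0.9,0.05,0,0,0],
])

```text
time_s: 2.0
position: [0.4979, -0.0566, 0.3095]
tcp_rot: [[0.997, -0.084, -0.001], [-0.084, -0.997, -0.0], [-0.001, 0.0, -1.0]]
force: [-0.6, 0.1, 0.2]
opening: 0.85
grasp_force: 0.0
```

Request:
send_rows([
  [0,-0.41,0.04,0,0,0],
  [0,-0.41,0.04,0,0,0],
  [0,-0.41,0.04,0,0,0],
  [0,-0.41,0.04,0,0,0],
  [0,-0.41,0.04,0,0,0],
])

```text
time_s: 2.5
position: [0.5062, 0.0437, 0.3001]
tcp_rot: [[0.996, -0.087, 0.0], [-0.087, -0.996, -0.001], [0.0, 0.001, -1.0]]
force: [0.2, -0.8, 0.2]
opening: 0.849
grasp_force: 0.0
```

Run:
```python
from h import *
for k in(0,1,2,3,4): pass
to(.5062,.0452,.172,-4.88)
a,_=shot('top','t1'); b,_=shot('scene','s1')
cv2.imwrite('pics/c1.png',np.hstack([cv2.resize(a[140:260,210:330],(390,390)),cv2.resize(b[150:270,240:360],(390,390))])[:,:,::-1])
```

```text
shift [-0.0008 -0.0065  0.5126] turn z -0.0013 yaw -5.0 t 2.5
```

View pics/c1.png

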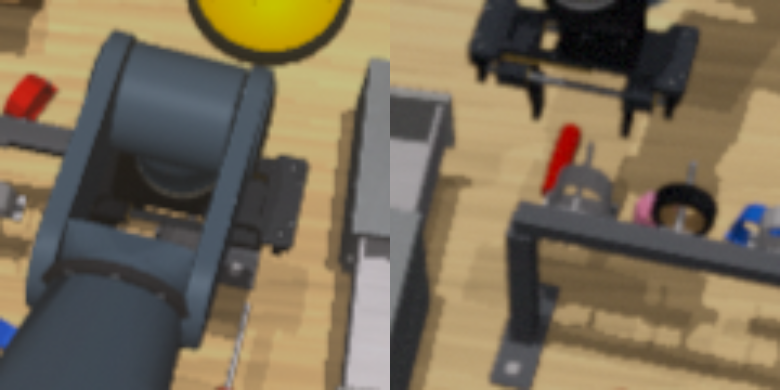

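The gripper is above the hook4 saddle (scene crop (580,190)), fingers on either side of it. Going down now.

Request:
send_rows([
  [0,-0.006,0.3,0,0,0],
  [0,-0.006,0.3,0,0,0],
  [0,-0.006,0.4,0,0,0],
  [0,-0.006,0.5,0,0,0],
  [0,-0.006,0.51,0,0,0],
  [0,-0.006,0.51,0,0,0],
])

```text
time_s: 3.2
position: [0.5063, 0.0464, 0.1725]
tcp_rot: [[0.996, -0.086, -0.001], [-0.086, -0.996, -0.0], [-0.001, 0.0, -1.0]]
force: [-0.1, 0.1, -0.4]
opening: 0.847
grasp_force: 0.0
```

Request:
send_rows([
  [0,0,0,0,0,0],
  [0,0,0,0,0,0],
  [0,0,0,0,0,0],
  [0,0,0,0,0,0],
  [0,0,0,0,0,0],
  [0,0,0,0,0,0],
], grip=0.4)

```text
time_s: 3.8
position: [0.5068, 0.0474, 0.1734]
tcp_rot: [[0.996, -0.084, 0.002], [-0.084, -0.996, -0.001], [0.002, 0.0, -1.0]]
force: [0.2, -1.1, 5.0]
opening: 0.623
grasp_force: 29.9
```

Request:
send_rows([
  [0,0,-0.04,0,0,0],
  [0,0,-0.088,0,0,0],
  [0,0,-0.088,0,0,0],
  [-0.1,0,-0.088,0,0,0],
  [-0.2,0,-0.09,0,0,0],
  [-0.28,0,-0.1,0,0,0],
  [-0.32,0,-0.3,0,0,0],
  [-0.32,0,-0.35,0,0,0],
  [-0.32,0,-0.35,0,0,0],
])

```text
time_s: 4.7
position: [0.4276, 0.0543, 0.2619]
tcp_rot: [[0.996, -0.084, 0.005], [-0.084, -0.996, -0.0], [0.005, 0.0, -1.0]]
force: [0.1, -0.2, -1.6]
opening: 0.623
grasp_force: 29.9
```

```bash
python3 -c "
from h import *
to(.415,-.3216,.25,0)"
```

```text
shift [0.0764 1.5025 0.0479] turn z -0.0538 yaw -4.84 t 4.7
```

Request:
send_rows([
  [0.038,0.75,0.02,0,0,-0.054],
  [0.038,0.75,0.02,0,0,-0.054],
  [0.038,0.75,0.02,0,0,-0.054],
  [0.038,0.75,0.02,0,0,-0.054],
  [0.038,0.75,0.02,0,0,-0.054],
  [0.038,0.75,0.02,0,0,-0.054],
])

```text
time_s: 5.3
position: [0.4192, -0.1334, 0.2535]
tcp_rot: [[1.0, -0.002, -0.003], [-0.002, -1.0, 0.003], [-0.003, -0.003, -1.0]]
force: [0.5, -0.0, -0.6]
opening: 0.626
grasp_force: 29.9
```

Request:
send_rows([
  [-0.025,0.75,0,0,0,0],
  [-0.025,0.75,0,0,0,0],
  [-0.025,0.75,0,0,0,0],
  [-0.025,0.75,0,0,0,0],
  [-0.025,0.75,0,0,0,0],
  [-0.025,0.75,0,0,0,0],
  [-0.025,0.75,0.2,0,0,0],
  [-0.025,0.75,0.2,0,0,0],
])

```text
time_s: 6.1
position: [0.4109, -0.3145, 0.2001]
tcp_rot: [[1.0, 0.003, -0.01], [0.003, -1.0, 0.012], [-0.01, -0.012, -1.0]]
force: [-0.5, 2.0, -2.1]
opening: 0.623
grasp_force: 29.9
```

```bash
python3 -c "
from h import *
to(.415,-.3216,.096,0)"
```

```text
shift [0.0204 0.0333 0.4158] turn z 0.0018 yaw 0.16 t 6.1
```

Request:
send_rows([
  [0.02,0.027,0.15,0,0,0],
  [0.02,0.027,0.3,0,0,0],
  [0.02,0.027,0.4,0,0,0],
  [0.02,0.027,0.41,0,0,0],
  [0.02,0.027,0.415,0,0,0],
  [0.02,0.027,0.415,0,0,0],
])

```text
time_s: 6.7
position: [0.42, -0.3279, 0.1031]
tcp_rot: [[1.0, 0.001, 0.002], [0.001, -1.0, -0.002], [0.002, 0.002, -1.0]]
force: [-0.3, 0.2, -1.8]
opening: 0.628
grasp_force: 29.9
```

Request:
send_rows([
  [0,0,0,0,0,0],
  [0,0,0,0,0,0],
  [0,0,0,0,0,0],
], grip=0.83)

```text
time_s: 7.0
position: [0.4193, -0.3281, 0.1024]
tcp_rot: [[1.0, 0.0, 0.001], [0.0, -1.0, -0.002], [0.001, 0.002, -1.0]]
force: [1.1, -0.5, -0.5]
opening: 0.794
grasp_force: 0.0
```

```bash
python3 -c "
from h import *
to(.5147,.1448,.30,-4.88)"
```

```text
shift [ 0.3829 -1.8903 -0.7931] turn z 0.0543 yaw 0.01 t 7.0
```

Request:
send_rows([
  [0,0,-0.3,0,0,0],
  [0,0,-0.6,0,0,0],
  [0,0,-0.75,0,0,0],
  [0.19,-0.95,-0.8,0,0,0],
  [0.19,-0.95,-0.8,0,0,0],
  [0.19,-0.95,-0.8,0,0,0],
  [0.19,-0.95,-0.8,0,0,0],
  [0.19,-0.95,-0.8,0,0,0],
  [0.19,-0.95,-0.8,0,0,0],
  [0.19,-0.95,-0.8,0,0,0.054],
  [0.19,-0.95,-0.8,0,0,0.054],
], grip=0.91)

```text
time_s: 8.1
position: [0.4662, -0.0902, 0.3016]
tcp_rot: [[0.996, -0.084, 0.0], [-0.084, -0.996, -0.001], [0.0, 0.001, -1.0]]
force: [-0.1, -0.3, 0.8]
opening: 0.91
grasp_force: 0.0
```

```bash
python3 -c "
from h import *
to(.5147,.1448,.30,-4.88)"
```

```text
shift [ 0.1145 -0.9528  0.0058] turn z 0.0008 yaw -4.8 t 8.1
```

Request:
send_rows([
  [0.1145,-0.953,0.006,0,0,0],
  [0.1145,-0.953,0.006,0,0,0],
  [0.1145,-0.953,0.006,0,0,0],
  [0.1145,-0.953,0.006,0,0,0],
  [0.1145,-0.953,0.006,0,0,0],
  [0.1145,-0.953,0.006,0,0,0],
  [0.1145,-0.953,0.006,0,0,0],
  [0.1145,-0.953,0.006,0,0,0],
  [0.1145,-0.953,0.006,0,0,0],
])

```text
time_s: 9.0
position: [0.515, 0.1432, 0.2998]
tcp_rot: [[0.996, -0.087, -0.0], [-0.087, -0.996, -0.0], [-0.0, 0.0, -1.0]]
force: [0.2, 0.3, 0.3]
opening: 0.907
grasp_force: 0.0
```

```bash
python3 -c "
from h import *
to(.5147,.1448,.175,-4.88)
for n in('scene','top'): shot(n,n+'2')"
```

```text
shift [-0.0014 -0.0066  0.499 ] turn z -0.001 yaw -4.97 t 9.0
```

View pics/scene2.png

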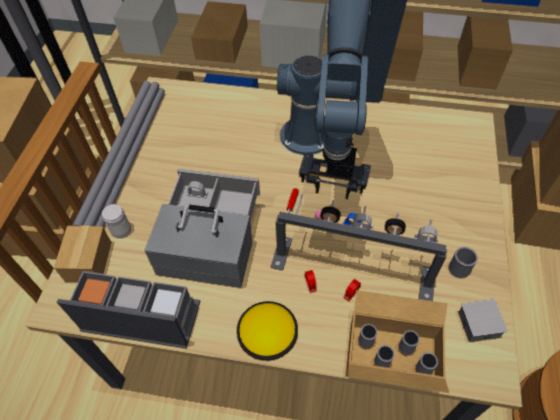

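Saddle 1 stands in the right compartment at (196,188). The other four still hang at (330,215), (362,222), (395,227) and (428,233). Next is the hook3 roll.

Request:
send_rows([
  [0,-0.006,0.2,0,0,0],
  [0,-0.006,0.3,0,0,0],
  [0,-0.006,0.4,0,0,0],
  [0,-0.006,0.48,0,0,0],
  [0,-0.006,0.498,0,0,0],
  [0,-0.006,0.498,0,0,0],
])

```text
time_s: 9.7
position: [0.515, 0.1458, 0.175]
tcp_rot: [[0.996, -0.085, -0.001], [-0.085, -0.996, -0.0], [-0.001, 0.0, -1.0]]
force: [-0.4, -0.4, 0.6]
opening: 0.913
grasp_force: 0.0
```

Request:
send_rows([
  [0,0,0,0,0,0],
  [0,0,0,0,0,0],
  [0,0,0,0,0,0],
  [0,0,0,0,0,0],
  [0,0,0,0,0,0],
], grip=0.5)

```text
time_s: 10.2
position: [0.5159, 0.1463, 0.1764]
tcp_rot: [[0.996, -0.084, 0.002], [-0.084, -0.996, -0.0], [0.002, -0.0, -1.0]]
force: [-0.0, -1.4, 5.1]
opening: 0.749
grasp_force: 30.0
```

Request:
send_rows([
  [0,0,-0.04,0,0,0],
  [0,0,-0.088,0,0,0],
  [0,0,-0.088,0,0,0],
  [-0.1,0,-0.088,0,0,0],
  [-0.2,0,-0.09,0,0,0],
  [-0.28,0,-0.1,0,0,0],
  [-0.34,0,-0.3,0,0,0],
  [-0.34,0,-0.35,0,0,0],
  [-0.34,0,-0.35,0,0,0],
])

```text
time_s: 11.1
position: [0.4317, 0.154, 0.2652]
tcp_rot: [[0.996, -0.084, 0.006], [-0.084, -0.996, 0.001], [0.006, -0.001, -1.0]]
force: [0.6, -0.5, -1.4]
opening: 0.749
grasp_force: 30.0
```

```bash
python3 -c "
from h import *
to(.42,-.1896,.25,0)"
```

```text
shift [0.0683 1.3734 0.0596] turn z -0.0536 yaw -4.82 t 11.1
```

Request:
send_rows([
  [0.034,0.69,0.02,0,0,-0.054],
  [0.034,0.69,0.02,0,0,-0.054],
  [0.034,0.69,0.02,0,0,-0.054],
  [0.034,0.69,0.02,0,0,-0.054],
  [0.034,0.69,0.02,0,0,-0.054],
  [0.034,0.69,0.02,0,0,-0.054],
])

```text
time_s: 11.7
position: [0.4238, -0.019, 0.2568]
tcp_rot: [[1.0, -0.002, -0.002], [-0.002, -1.0, 0.001], [-0.002, -0.001, -1.0]]
force: [0.3, 0.4, -1.3]
opening: 0.748
grasp_force: 30.0
```

Request:
send_rows([
  [-0.02,0.7,0,0,0,0],
  [-0.02,0.7,0,0,0,0],
  [-0.02,0.7,0,0,0,0],
  [-0.02,0.7,0,0,0,0],
  [-0.02,0.7,0,0,0,0],
  [-0.02,0.7,0,0,0,0],
  [-0.02,0.7,0.1,0,0,0],
  [-0.02,0.7,0.1,0,0,0],
])

```text
time_s: 12.5
position: [0.4175, -0.1903, 0.2306]
tcp_rot: [[1.0, 0.003, -0.006], [0.003, -1.0, 0.005], [-0.006, -0.005, -1.0]]
force: [-0.3, 0.8, -0.9]
opening: 0.749
grasp_force: 30.0
```

```bash
python3 -c "
from h import *
to(.42,-.1896,.096,0)"
```

```text
shift [1.320e-02 2.000e-04 5.382e-01] turn z 0.0019 yaw 0.17 t 12.5
```

Request:
send_rows([
  [0.013,0,0.2,0,0,0],
  [0.013,0,0.38,0,0,0],
  [0.013,0,0.5,0,0,0],
  [0.013,0,0.54,0,0,0],
  [0.013,0,0.54,0,0,0],
  [0.013,0,0.54,0,0,0],
])

```text
time_s: 13.1
position: [0.4237, -0.1941, 0.099]
tcp_rot: [[1.0, 0.001, 0.002], [0.001, -1.0, -0.001], [0.002, 0.001, -1.0]]
force: [-0.7, 0.5, -1.3]
opening: 0.748
grasp_force: 30.0
```

Request:
send_rows([
  [0,0,0,0,0,0],
  [0,0,0,0,0,0],
  [0,0,0,0,0,0],
], grip=0.9)

```text
time_s: 13.4
position: [0.4233, -0.1945, 0.0989]
tcp_rot: [[1.0, 0.0, 0.002], [0.0, -1.0, -0.002], [0.002, 0.002, -1.0]]
force: [0.7, 0.2, -1.2]
opening: 0.882
grasp_force: 0.2
```

```bash
python3 -c "
from h import *
to(.5232,.2444,.30,-4.88)"
```

```text
shift [ 0.4018 -1.7543 -0.8063] turn z 0.0544 yaw 0.01 t 13.4
```

Next is the hook2 saddle.

Request:
send_rows([
  [0,0,-0.2,0,0,0],
  [0,0,-0.4,0,0,0],
  [0,0,-0.6,0,0,0],
  [0,0,-0.75,0,0,0],
  [0.1,-0.9,-0.8,0,0,0],
  [0.1,-0.9,-0.8,0,0,0],
  [0.1,-0.9,-0.8,0,0,0],
  [0.1,-0.9,-0.8,0,0,0],
  [0.1,-0.9,-0.8,0,0,0],
  [0.1,-0.9,-0.8,0,0,0.054],
  [0.1,-0.9,-0.8,0,0,0.054],
], grip=0.85)

```text
time_s: 14.5
position: [0.4473, 0.0319, 0.2983]
tcp_rot: [[0.997, -0.082, 0.001], [-0.082, -0.997, -0.0], [0.001, 0.0, -1.0]]
force: [-0.2, 0.7, -0.3]
opening: 0.848
grasp_force: 0.0
```

```bash
python3 -c "
from h import *
to(.5232,.2444,.30,-4.88)
for n in('scene','top'): shot(n,n+'3')
a=cv2.imread('pics/scene3.png')[150:270,140:480];cv2.imwrite('pics/c3.png',cv2.resize(a,None,fx=2.3,fy=2.3))"
```

```text
shift [ 0.2326 -0.872  -0.0067] turn z 0.0018 yaw -4.72 t 14.5
```

View pics/c3.png

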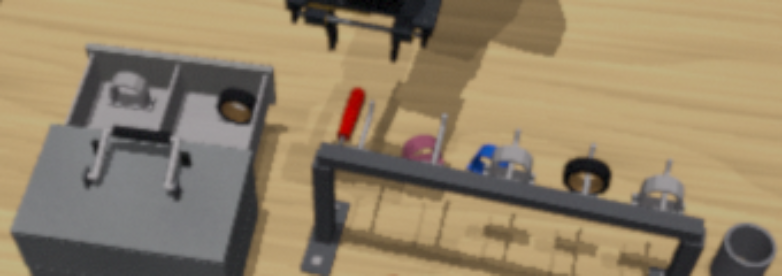

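The roll stands in the left compartment at (237,105) and the saddle in the right one at (130,90). The saddle at (512,165), roll at (587,178) and saddle at (660,195) still hang. Continuing with hook2.

Request:
send_rows([
  [0.233,-0.876,-0.006,0,0,0],
  [0.233,-0.876,-0.006,0,0,0],
  [0.233,-0.876,-0.006,0,0,0],
  [0.233,-0.876,-0.006,0,0,0],
  [0.233,-0.876,-0.006,0,0,0],
  [0.233,-0.876,-0.006,0,0,0],
  [0.233,-0.876,-0.006,0,0,0],
  [0.233,-0.876,-0.006,0,0,0],
  [0.233,-0.876,-0.006,0,0,0],
])

```text
time_s: 15.5
position: [0.5239, 0.2427, 0.2994]
tcp_rot: [[0.996, -0.086, -0.0], [-0.086, -0.996, -0.0], [-0.0, 0.0, -1.0]]
force: [-0.4, -0.1, 0.4]
opening: 0.85
grasp_force: 0.0
```

```bash
python3 -c "
from h import *
to(.5232,.2444,.172,-4.88)"
```

```text
shift [-0.0031 -0.0068  0.5095] turn z -0.0008 yaw -4.95 t 15.5
```

Request:
send_rows([
  [0,-0.006,0.2,0,0,0],
  [0,-0.006,0.3,0,0,0],
  [0,-0.006,0.4,0,0,0],
  [0,-0.006,0.49,0,0,0],
  [0,-0.006,0.508,0,0,0],
  [0,-0.006,0.508,0,0,0],
])

```text
time_s: 16.1
position: [0.524, 0.2449, 0.172]
tcp_rot: [[0.996, -0.086, -0.001], [-0.086, -0.996, -0.0], [-0.001, 0.001, -1.0]]
force: [-0.0, -0.5, -0.2]
opening: 0.85
grasp_force: 0.0
```

Request:
send_rows([
  [0,0,0,0,0,0],
  [0,0,0,0,0,0],
  [0,0,0,0,0,0],
  [0,0,0,0,0,0],
  [0,0,0,0,0,0],
], grip=0.4)

```text
time_s: 16.6
position: [0.5248, 0.2458, 0.1733]
tcp_rot: [[0.996, -0.084, 0.002], [-0.084, -0.996, 0.0], [0.002, -0.0, -1.0]]
force: [-0.4, -0.4, 3.8]
opening: 0.623
grasp_force: 30.0
```

Request:
send_rows([
  [0,0,-0.04,0,0,0],
  [0,0,-0.088,0,0,0],
  [0,0,-0.088,0,0,0],
  [-0.1,0,-0.088,0,0,0],
  [-0.2,0,-0.09,0,0,0],
  [-0.28,0,-0.1,0,0,0],
  [-0.36,0,-0.3,0,0,0],
  [-0.36,0,-0.35,0,0,0],
  [-0.36,0,-0.35,0,0,0],
])

```text
time_s: 17.5
position: [0.4358, 0.2542, 0.2626]
tcp_rot: [[0.996, -0.084, 0.007], [-0.084, -0.996, 0.002], [0.006, -0.003, -1.0]]
force: [0.5, -0.0, -0.6]
opening: 0.621
grasp_force: 29.9
```

```bash
python3 -c "
from h import *
to(.455,-.3216,.25,0)"
```

```text
shift [0.2689 2.2889 0.0459] turn z -0.0534 yaw -4.8 t 17.5
```

Request:
send_rows([
  [0.08,0.9,0.02,0,0,0],
  [0.08,0.9,0.02,0,0,0],
  [0.08,0.9,0.02,0,0,0],
  [0.08,0.9,0.02,0,0,0],
  [0.08,0.9,0.02,0,0,0],
  [0.08,0.9,0.02,0,0,0],
  [0.08,0.9,0.02,0,0,-0.054],
  [0.08,0.9,0.02,0,0,-0.054],
])

```text
time_s: 18.3
position: [0.435, 0.0278, 0.2539]
tcp_rot: [[1.0, -0.0, -0.002], [-0.0, -1.0, 0.001], [-0.002, -0.001, -1.0]]
force: [0.4, -1.0, -1.3]
opening: 0.622
grasp_force: 29.9
```

Request:
send_rows([
  [0.1,0.9,0.02,0,0,0],
  [0.1,0.9,0.02,0,0,0],
  [0.1,0.9,0.02,0,0,0],
  [0.1,0.9,0.02,0,0,0],
  [0.1,0.9,0.02,0,0,0],
  [0.1,0.9,0.02,0,0,0],
  [0.1,0.9,0.02,0,0,0],
])

```text
time_s: 19.0
position: [0.4603, -0.1967, 0.2489]
tcp_rot: [[1.0, -0.001, -0.002], [-0.001, -1.0, 0.002], [-0.002, -0.002, -1.0]]
force: [-0.9, 0.4, -1.2]
opening: 0.629
grasp_force: 29.9
```

```bash
python3 -c "
from h import *
to(.46,-.3216,.25,0)"
```

```text
shift [-0.0005  0.4995 -0.0053] turn z -0.0008 yaw -0.08 t 19.0
```

Request:
send_rows([
  [0,0.49,0,0,0,0],
  [0,0.49,0,0,0,0],
  [0,0.49,0,0,0,0],
  [0,0.49,0.1,0,0,0],
  [0,0.49,0.2,0,0,0],
  [0,0.49,0.2,0,0,0],
])

```text
time_s: 19.6
position: [0.4587, -0.3158, 0.1964]
tcp_rot: [[1.0, 0.001, -0.006], [0.002, -1.0, 0.007], [-0.006, -0.007, -1.0]]
force: [0.5, 0.4, -1.7]
opening: 0.624
grasp_force: 29.9
```

```bash
python3 -c "
from h import *
to(.46,-.3216,.098,0)"
```

```text
shift [0.0076 0.026  0.3935] turn z 0.001 yaw 0.09 t 19.6
```

Request:
send_rows([
  [0.005,0.015,0.15,0,0,0],
  [0.005,0.015,0.3,0,0,0],
  [0.005,0.015,0.38,0,0,0],
  [0.005,0.015,0.405,0,0,0],
  [0.005,0.015,0.405,0,0,0],
  [0.005,0.015,0.405,0,0,0],
])

```text
time_s: 20.2
position: [0.463, -0.3241, 0.1001]
tcp_rot: [[1.0, 0.001, 0.002], [0.001, -1.0, -0.002], [0.002, 0.002, -1.0]]
force: [0.2, 0.1, -0.4]
opening: 0.623
grasp_force: 29.9
```

Request:
send_rows([
  [0,0,0,0,0,0],
  [0,0,0,0,0,0],
  [0,0,0,0,0,0],
], grip=0.83)

```text
time_s: 20.5
position: [0.4623, -0.3243, 0.0996]
tcp_rot: [[1.0, 0.0, 0.001], [0.0, -1.0, -0.002], [0.001, 0.002, -1.0]]
force: [-0.0, -0.2, 0.2]
opening: 0.789
grasp_force: 0.0
```

Request:
send_rows([
  [0,0,-0.2,0,0,0],
  [0,0,-0.4,0,0,0],
  [0,0,-0.6,0,0,0],
  [0,0,-0.75,0,0,0],
  [-0.1,-0.9,-0.8,0,0,0],
  [-0.1,-0.9,-0.8,0,0,0],
  [-0.1,-0.9,-0.8,0,0,0],
  [-0.1,-0.9,-0.8,0,0,0],
  [-0.1,-0.9,-0.8,0,0,0],
  [-0.1,-0.9,-0.8,0,0,0],
], grip=0.91)

```text
time_s: 21.5
position: [0.4354, -0.0954, 0.2992]
tcp_rot: [[1.0, 0.004, 0.0], [0.004, -1.0, 0.001], [0.0, -0.001, -1.0]]
force: [-0.6, -0.6, -0.6]
opening: 0.909
grasp_force: 0.0
```

```bash
python3 -c "
from h import *
to(.46,.1,.30,-4.88)"
```

```text
shift [ 0.102  -0.781  -0.0024] turn z 0.057 yaw 0.25 t 21.5
```

Request:
send_rows([
  [0.1,-0.8,0,0,0,0],
  [0.1,-0.8,0,0,0,0],
  [0.1,-0.8,0,0,0,0],
  [0.1,-0.8,0,0,0,0],
  [0.1,-0.8,0,0,0,0.057],
  [0.1,-0.8,0,0,0,0.057],
  [0.1,-0.8,0,0,0,0.057],
])

```text
time_s: 22.2
position: [0.4622, 0.1004, 0.2986]
tcp_rot: [[0.996, -0.088, 0.0], [-0.088, -0.996, -0.001], [0.0, 0.001, -1.0]]
force: [0.1, -0.3, -0.2]
opening: 0.909
grasp_force: 0.0
```

```bash
python3 -c "
from h import *
to(.5317,.344,.30,-4.88)
for n in('scene','top'): shot(n,n+'4')
a=cv2.imread('pics/scene4.png')[150:270,140:480];cv2.imwrite('pics/c4.png',cv2.resize(a,None,fx=2.3,fy=2.3))"
```

```text
shift [ 0.191  -0.9953 -0.0061] turn z -0.002 yaw -5.06 t 22.2
```

View pics/c4.png

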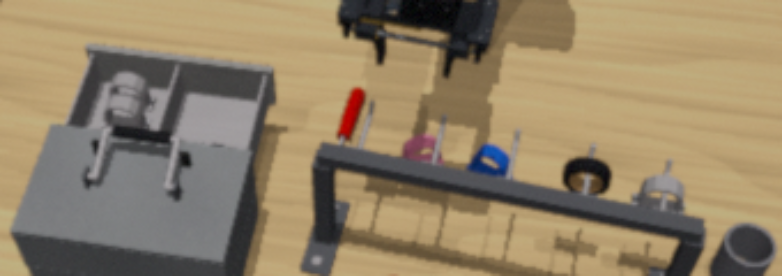

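Both saddles stand in the right compartment at (128,95). The roll no longer shows in the left one, so it may have been knocked. I'll check the top view.

```bash
python3 -c "
from h import *
a=cv2.imread('pics/top4.png')[140:300,200:430];cv2.imwrite('pics/c5.png',cv2.resize(a,None,fx=3.4,fy=3.4))"
```

```text
(no output)
```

View pics/c5.png

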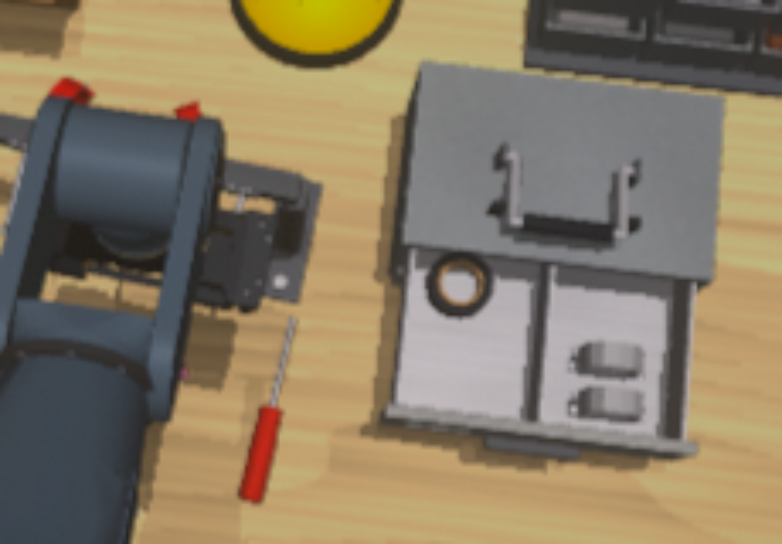

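The knocked roll lies flat at the back left of the left compartment (460,283), still inside the limits. Continuing with the hook1 roll.

Request:
send_rows([
  [0.191,-0.998,-0.006,0,0,0],
  [0.191,-0.998,-0.006,0,0,0],
  [0.191,-0.998,-0.006,0,0,0],
  [0.191,-0.998,-0.006,0,0,0],
  [0.191,-0.998,-0.006,0,0,0],
  [0.191,-0.998,-0.006,0,0,0],
  [0.191,-0.998,-0.006,0,0,0],
  [0.191,-0.998,-0.006,0,0,0],
  [0.191,-0.998,-0.006,0,0,0],
])

```text
time_s: 23.2
position: [0.5316, 0.3434, 0.3002]
tcp_rot: [[0.996, -0.092, -0.0], [-0.092, -0.996, -0.001], [-0.0, 0.001, -1.0]]
force: [-1.1, 1.0, -0.5]
opening: 0.909
grasp_force: 0.0
```

```bash
python3 -c "
from h import *
to(.5317,.344,.175,-4.88)"
```

```text
shift [ 5.000e-04 -2.900e-03  5.008e-01] turn z -0.0041 yaw -5.25 t 23.2
```

Request:
send_rows([
  [0,-0.003,0.2,0,0,-0.004],
  [0,-0.003,0.3,0,0,-0.004],
  [0,-0.003,0.4,0,0,-0.004],
  [0,-0.003,0.48,0,0,-0.004],
  [0,-0.003,0.5,0,0,-0.004],
  [0,-0.003,0.5,0,0,-0.004],
])

```text
time_s: 23.8
position: [0.5314, 0.345, 0.1748]
tcp_rot: [[0.996, -0.084, -0.001], [-0.084, -0.996, -0.001], [-0.001, 0.001, -1.0]]
force: [0.0, 0.3, 0.3]
opening: 0.912
grasp_force: 0.0
```

Request:
send_rows([
  [0,0,0,0,0,0],
  [0,0,0,0,0,0],
  [0,0,0,0,0,0],
  [0,0,0,0,0,0],
  [0,0,0,0,0,0],
], grip=0.5)

```text
time_s: 24.3
position: [0.5324, 0.3463, 0.1764]
tcp_rot: [[0.997, -0.083, 0.002], [-0.083, -0.997, 0.0], [0.002, -0.001, -1.0]]
force: [-0.7, -2.1, 6.5]
opening: 0.747
grasp_force: 30.0
```

Request:
send_rows([
  [0,0,-0.04,0,0,0],
  [0,0,-0.088,0,0,0],
  [0,0,-0.088,0,0,0],
  [-0.1,0,-0.088,0,0,0],
  [-0.2,0,-0.09,0,0,0],
  [-0.28,0,-0.1,0,0,0],
  [-0.36,0,-0.3,0,0,0],
  [-0.36,0,-0.35,0,0,0],
  [-0.36,0,-0.35,0,0,0],
])

```text
time_s: 25.2
position: [0.4429, 0.3549, 0.2657]
tcp_rot: [[0.997, -0.082, 0.006], [-0.082, -0.997, 0.003], [0.006, -0.004, -1.0]]
force: [0.1, 0.2, -0.8]
opening: 0.746
grasp_force: 30.0
```

```bash
python3 -c "
from h import *
to(.415,-.1896,.25,0)"
```

```text
shift [0.0666 2.1802 0.0546] turn z -0.0522 yaw -4.7 t 25.2
```

Request:
send_rows([
  [0.08,0.9,0.02,0,0,0],
  [0.08,0.9,0.02,0,0,0],
  [0.08,0.9,0.02,0,0,0],
  [0.08,0.9,0.02,0,0,0],
  [0.08,0.9,0.02,0,0,0],
  [0.08,0.9,0.02,0,0,0],
  [0.08,0.9,0.02,0,0,-0.052],
  [0.08,0.9,0.02,0,0,-0.052],
])

```text
time_s: 26.0
position: [0.443, 0.1281, 0.2567]
tcp_rot: [[1.0, -0.002, -0.002], [-0.002, -1.0, 0.0], [-0.002, -0.0, -1.0]]
force: [0.4, -0.0, -1.5]
opening: 0.744
grasp_force: 30.0
```

Request:
send_rows([
  [-0.05,0.8,0.02,0,0,0],
  [-0.05,0.8,0.02,0,0,0],
  [-0.05,0.8,0.02,0,0,0],
  [-0.05,0.8,0.02,0,0,0],
  [-0.05,0.8,0.02,0,0,0],
  [-0.05,0.8,0.02,0,0,0],
])

```text
time_s: 26.6
position: [0.4304, -0.0727, 0.252]
tcp_rot: [[1.0, -0.005, -0.001], [-0.005, -1.0, 0.001], [-0.001, -0.001, -1.0]]
force: [-0.3, 0.0, -1.1]
opening: 0.746
grasp_force: 30.0
```

```bash
python3 -c "
from h import *
to(.415,-.1896,.23,0)"
```

```text
shift [-0.059   0.4681  0.0875] turn z -0.0035 yaw -0.31 t 26.6
```

Request:
send_rows([
  [-0.059,0.46,0.05,0,0,-0.003],
  [-0.059,0.46,0.05,0,0,-0.003],
  [-0.059,0.46,0.05,0,0,-0.003],
  [-0.059,0.46,0.05,0,0,-0.003],
  [-0.059,0.46,0.08,0,0,-0.003],
  [-0.059,0.46,0.08,0,0,-0.003],
])

```text
time_s: 27.2
position: [0.4149, -0.1844, 0.2314]
tcp_rot: [[1.0, 0.006, -0.002], [0.006, -1.0, 0.003], [-0.002, -0.003, -1.0]]
force: [-0.5, 0.8, -0.3]
opening: 0.741
grasp_force: 30.0
```

```bash
python3 -c "
from h import *
to(.413,-.1896,.096,0)"
```

```text
shift [-0.0066  0.0221  0.5417] turn z 0.0037 yaw 0.33 t 27.2
```

Request:
send_rows([
  [-0.01,0.02,0.2,0,0,0],
  [-0.01,0.02,0.38,0,0,0],
  [-0.01,0.02,0.5,0,0,0],
  [-0.01,0.02,0.55,0,0,0],
  [-0.01,0.02,0.55,0,0,0],
  [-0.01,0.02,0.55,0,0,0],
])

```text
time_s: 27.8
position: [0.4132, -0.1907, 0.0948]
tcp_rot: [[1.0, 0.005, -0.001], [0.005, -1.0, 0.001], [-0.001, -0.001, -1.0]]
force: [-0.3, -0.1, -0.2]
opening: 0.746
grasp_force: 30.0
```

Request:
send_rows([
  [0,0,0,0,0,0],
  [0,0,0,0,0,0],
  [0,0,0,0,0,0],
], grip=0.9)

```text
time_s: 28.1
position: [0.4134, -0.1922, 0.0956]
tcp_rot: [[1.0, 0.004, 0.001], [0.004, -1.0, -0.001], [0.001, 0.001, -1.0]]
force: [0.4, -0.7, -0.5]
opening: 0.879
grasp_force: 0.2
```

Request:
send_rows([
  [0,0,-0.2,0,0,0],
  [0,0,-0.4,0,0,0],
  [0,0,-0.6,0,0,0],
  [0,0,-0.75,0,0,0],
  [0.1,-0.9,-0.8,0,0,0],
  [0.1,-0.9,-0.8,0,0,0],
  [0.1,-0.9,-0.8,0,0,0],
  [0.1,-0.9,-0.8,0,0,0],
  [0.1,-0.9,-0.8,0,0,0],
  [0.1,-0.9,-0.8,0,0,0.058],
  [0.1,-0.9,-0.8,0,0,0.058],
], grip=0.85)

```text
time_s: 29.2
position: [0.4369, 0.0339, 0.2954]
tcp_rot: [[0.996, -0.085, 0.001], [-0.085, -0.996, -0.0], [0.001, 0.0, -1.0]]
force: [-0.1, 0.2, 0.0]
opening: 0.851
grasp_force: 0.0
```

```bash
python3 -c "
from h import *
to(.47,.25,.30,-4.88)"
```

```text
shift [ 0.058  -0.8725 -0.0185] turn z -0.0001 yaw -4.89 t 29.2
```

Request:
send_rows([
  [0.058,-0.872,-0.018,0,0,0],
  [0.058,-0.872,-0.018,0,0,0],
  [0.058,-0.872,-0.018,0,0,0],
  [0.058,-0.872,-0.018,0,0,0],
  [0.058,-0.872,-0.018,0,0,0],
  [0.058,-0.872,-0.018,0,0,0],
])

```text
time_s: 29.8
position: [0.4712, 0.2506, 0.2995]
tcp_rot: [[0.997, -0.083, 0.001], [-0.083, -0.997, 0.001], [0.001, -0.001, -1.0]]
force: [-0.2, 0.3, 0.3]
opening: 0.847
grasp_force: 0.0
```

```bash
python3 -c "
from h import *
to(.5402,.4437,.30,-4.88)"
```

```text
shift [ 0.2106 -0.7929 -0.0015] turn z 0.0011 yaw -4.78 t 29.8
```

Request:
send_rows([
  [0.21,-0.793,-0.001,0,0,0],
  [0.21,-0.793,-0.001,0,0,0],
  [0.21,-0.793,-0.001,0,0,0],
  [0.21,-0.793,-0.001,0,0,0],
  [0.21,-0.793,-0.001,0,0,0],
  [0.21,-0.793,-0.001,0,0,0],
  [0.21,-0.793,-0.001,0,0,0],
  [0.21,-0.793,-0.001,0,0,0],
])

```text
time_s: 30.6
position: [0.5405, 0.4394, 0.3002]
tcp_rot: [[0.996, -0.089, -0.0], [-0.089, -0.996, -0.001], [-0.0, 0.001, -1.0]]
force: [0.1, -0.4, 0.8]
opening: 0.85
grasp_force: 0.0
```

```bash
python3 -c "
from h import *
to(.5402,.4437,.172,-4.88)
for n in('scene','top'): shot(n,n+'5')
a=cv2.imread('pics/scene5.png')[150:270,140:480];b=cv2.imread('pics/top5.png')[160:290,300:430]
cv2.imwrite('pics/c6.png',np.vstack([cv2.resize(a,(782,276)),cv2.resize(np.hstack([b,cv2.imread('pics/top5.png')[160:290,100:304]]),(782,304))]))"
```

```text
shift [-0.0024 -0.0174  0.5127] turn z -0.0028 yaw -5.13 t 30.6
```

View pics/c6.png

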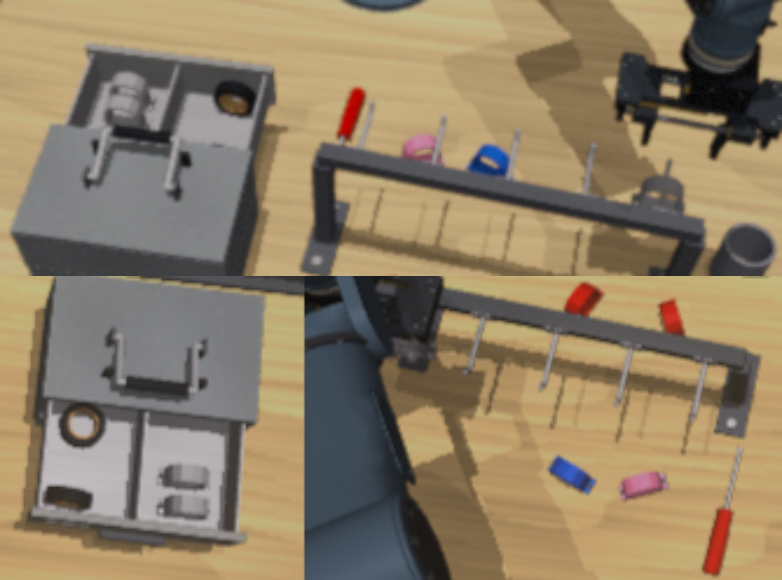

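Two rolls are in the left compartment ((83,425) flat, (68,497) standing) and two saddles in the right. The last saddle hangs on hook0 at (660,195). Picking it now.

Request:
send_rows([
  [-0.001,-0.008,0.2,0,0,-0.003],
  [-0.001,-0.008,0.3,0,0,-0.003],
  [-0.001,-0.008,0.4,0,0,-0.003],
  [-0.001,-0.008,0.49,0,0,-0.003],
  [-0.001,-0.008,0.512,0,0,-0.003],
  [-0.001,-0.008,0.512,0,0,-0.003],
])

```text
time_s: 31.3
position: [0.5401, 0.4429, 0.1713]
tcp_rot: [[0.997, -0.083, -0.001], [-0.083, -0.997, -0.001], [-0.001, 0.001, -1.0]]
force: [-0.5, 0.3, 0.2]
opening: 0.85
grasp_force: 0.0
```

Request:
send_rows([
  [0,0,0,0,0,0],
  [0,0,0,0,0,0],
  [0,0,0,0,0,0],
  [0,0,0,0,0,0],
  [0,0,0,0,0,0],
], grip=0.4)

```text
time_s: 31.8
position: [0.541, 0.444, 0.1732]
tcp_rot: [[0.997, -0.083, 0.002], [-0.083, -0.997, 0.001], [0.002, -0.001, -1.0]]
force: [-0.0, -0.3, 4.6]
opening: 0.621
grasp_force: 30.0
```

Request:
send_rows([
  [0,0,-0.04,0,0,0],
  [0,0,-0.088,0,0,0],
  [0,0,-0.088,0,0,0],
  [-0.1,0,-0.088,0,0,0],
  [-0.2,0,-0.09,0,0,0],
  [-0.28,0,-0.1,0,0,0],
  [-0.36,0,-0.3,0,0,0],
  [-0.36,0,-0.35,0,0,0],
  [-0.36,0,-0.35,0,0,0],
])

```text
time_s: 32.7
position: [0.4517, 0.4527, 0.263]
tcp_rot: [[0.997, -0.082, 0.006], [-0.082, -0.997, 0.004], [0.006, -0.005, -1.0]]
force: [-0.1, 0.5, -1.3]
opening: 0.623
grasp_force: 30.0
```

```bash
python3 -c "
from h import *
to(.5,-.3216,.25,0)"
```

```text
shift [0.4457 3.0713 0.0396] turn z -0.0521 yaw -4.69 t 32.7
```

Request:
send_rows([
  [0.08,0.95,0.02,0,0,0],
  [0.08,0.95,0.02,0,0,0],
  [0.08,0.95,0.02,0,0,0],
  [0.08,0.95,0.02,0,0,0],
  [0.08,0.95,0.02,0,0,0],
  [0.08,0.95,0.02,0,0,0],
  [0.08,0.95,0.02,0,0,-0.052],
  [0.08,0.95,0.02,0,0,-0.052],
])

```text
time_s: 33.5
position: [0.4508, 0.2127, 0.2533]
tcp_rot: [[1.0, -0.002, -0.002], [-0.002, -1.0, 0.0], [-0.002, -0.0, -1.0]]
force: [0.1, 0.4, -0.5]
opening: 0.62
grasp_force: 30.0
```

Request:
send_rows([
  [0,0.95,0.0,0,0,0],
  [0,0.95,0.0,0,0,0],
  [0,0.95,0,0,0,0],
  [0,0.95,0,0,0,0],
  [0,0.95,0,0,0,0],
  [0,0.95,0,0,0,0],
  [0,0.95,0,0,0,0],
])

```text
time_s: 34.2
position: [0.4507, -0.0247, 0.2538]
tcp_rot: [[1.0, -0.004, -0.001], [-0.004, -1.0, 0.001], [-0.001, -0.001, -1.0]]
force: [0.6, 1.0, -1.5]
opening: 0.624
grasp_force: 30.0
```

```bash
python3 -c "
from h import *
to(.5,-.3216,.25,0)"
```

```text
shift [0.2025 1.1868 0.0137] turn z -0.0028 yaw -0.25 t 34.2
```

Request:
send_rows([
  [0.1,0.8,0.0,0,0,0],
  [0.1,0.8,0.0,0,0,0],
  [0.1,0.8,0,0,0,0],
  [0.1,0.8,0,0,0,0],
  [0.1,0.8,0,0,0,0],
  [0.1,0.8,0,0,0,0],
])

```text
time_s: 34.8
position: [0.4758, -0.2238, 0.2535]
tcp_rot: [[1.0, -0.002, -0.001], [-0.002, -1.0, 0.002], [-0.001, -0.002, -1.0]]
force: [0.5, 0.2, -1.1]
opening: 0.623
grasp_force: 30.0
```

Request:
send_rows([
  [0.1,0.38,0.0,0,0,0],
  [0.1,0.38,0.0,0,0,0],
  [0.1,0.38,0,0,0,0],
  [0.1,0.38,0,0,0,0],
  [0.1,0.38,0.1,0,0,0],
  [0.1,0.38,0.1,0,0,0],
])

```text
time_s: 35.4
position: [0.4983, -0.3148, 0.2264]
tcp_rot: [[1.0, 0.001, -0.006], [0.001, -1.0, 0.007], [-0.006, -0.007, -1.0]]
force: [-0.8, 0.2, -2.4]
opening: 0.622
grasp_force: 30.0
```

```bash
python3 -c "
from h import *
to(.502,-.3216,.098,0)"
```

```text
shift [0.0182 0.0309 0.5134] turn z 0.0009 yaw 0.08 t 35.4
```

Request:
send_rows([
  [0.012,0.02,0.2,0,0,0],
  [0.012,0.02,0.38,0,0,0],
  [0.012,0.02,0.48,0,0,0],
  [0.012,0.02,0.52,0,0,0],
  [0.012,0.02,0.52,0,0,0],
  [0.012,0.02,0.52,0,0,0],
])

```text
time_s: 36.0
position: [0.5043, -0.3248, 0.101]
tcp_rot: [[1.0, -0.001, 0.002], [-0.001, -1.0, -0.002], [0.002, 0.002, -1.0]]
force: [0.4, -0.4, -1.0]
opening: 0.623
grasp_force: 30.0
```

Request:
send_rows([
  [0,0,0,0,0,0],
  [0,0,0,0,0,0],
  [0,0,0,0,0,0],
], grip=0.83)

```text
time_s: 36.3
position: [0.5038, -0.3254, 0.1007]
tcp_rot: [[1.0, -0.001, 0.002], [-0.001, -1.0, -0.002], [0.002, 0.002, -1.0]]
force: [-0.2, 0.1, 0.7]
opening: 0.79
grasp_force: 0.0
```

Request:
send_rows([
  [0,0,-0.2,0,0,0],
  [0,0,-0.4,0,0,0],
  [0,0,-0.6,0,0,0],
  [0,0,-0.75,0,0,0],
  [-0.2,-0.4,-0.8,0,0,0],
  [-0.2,-0.4,-0.8,0,0,0],
  [-0.2,-0.4,-0.8,0,0,0],
  [-0.2,-0.4,-0.8,0,0,0],
  [-0.2,-0.4,-0.8,0,0,0],
])

```text
time_s: 37.2
position: [0.4542, -0.2257, 0.2999]
tcp_rot: [[1.0, -0.001, 0.002], [-0.001, -1.0, -0.002], [0.002, 0.002, -1.0]]
force: [-0.2, 0.0, -0.3]
opening: 0.83
grasp_force: 0.0
```

```bash
python3 -c "
from h import *
to(.44,-.2556,.3,0)
a=shot('scene','scene6')[0]
cv2.imwrite('pics/c7.png',cv2.resize(a[150:270,140:300],(720,540))[:,:,::-1])"
```

```text
shift [-5.670e-02  1.195e-01 -1.000e-04] turn z -0.0008 yaw -0.08 t 37.2
```

View pics/c7.png

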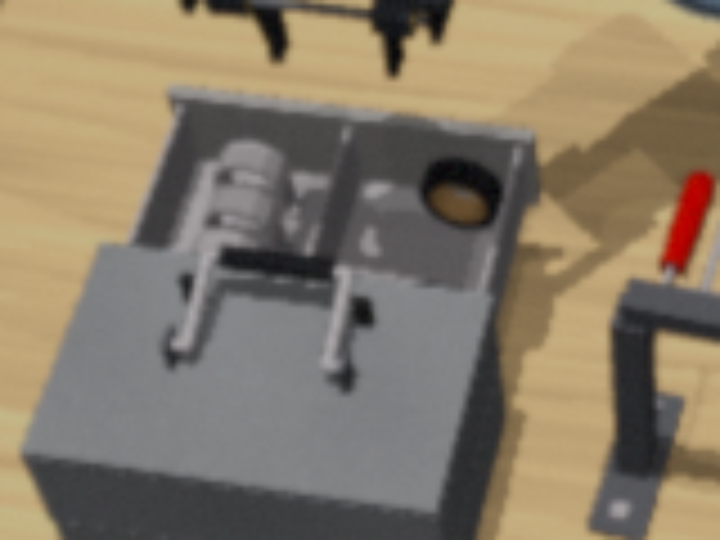

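All five items are in: three saddles in the right compartment, rolls in the left (the flat one is hidden behind the plate edge). I'll swing the handle first to clear room, gripping its bar with the tool turned 90°.

Request:
send_rows([
  [0.416,0.12,0,0,0,-0.999],
  [0.416,0.12,0,0,0,-0.999],
  [0.416,0.12,0,0,0,-0.999],
  [0.416,0.12,0,0,0,-0.999],
  [0.416,0.12,0,0,0,-0.999],
  [0.416,0.12,0,0,0,-0.999],
  [0.416,0.12,0,0,0,-0.999],
  [0.416,0.12,0,0,0,-0.999],
  [0.416,0.12,0,0,0,-0.999],
  [0.416,0.12,0,0,0,-0.999],
  [0.416,0.12,0,0,0,-0.999],
  [0.416,0.12,0,0,0,-0.999],
], grip=0.5)

```text
time_s: 38.45
position: [0.558, -0.2565, 0.2983]
tcp_rot: [[0.004, 1.0, -0.0], [1.0, -0.004, 0.0], [0.0, -0.0, -1.0]]
force: [1.1, 0.7, -0.3]
opening: 0.5
grasp_force: 0.0
```

```bash
python3 -c "
from h import *
to(.5583,-.2556,.184,90)
P=cloud('scene',np.load('pics/scene6.npy'));p=cv2.imread('pics/scene6.png')
m=(P[...,2]>.19)&(P[...,2]<.22)&(abs(P[...,0]-.57)<.05)&(abs(P[...,1]+.2556)<.07)&(p.max(2)<70)
print(m.sum(),P[m].mean(0),np.percentile(P[m],[3,97],axis=0))
P=cloud('top',np.load('pics/top5.npy'));p=cv2.imread('pics/top5.png')
m=(P[...,2]>.19)&(P[...,2]<.22)&(abs(P[...,0]-.57)<.05)&(abs(P[...,1]+.2556)<.07)&(p.max(2)<70)
print(m.sum(),P[m].mean(0),np.percentile(P[m],[3,97],axis=0))"
```

```text
shift [0.0035 0.0015 0.4574] turn z -0.0028 yaw 89.74 t 38.45
139 [ 0.56490492 -0.24936278  0.20513686] [[ 0.554632   -0.29301227  0.19212074]
 [ 0.57849428 -0.19270663  0.21293923]]
161 [ 0.5563922  -0.25482679  0.20513283] [[ 0.54836231 -0.31348201  0.19391749]
 [ 0.57136074 -0.1979212   0.21269271]]
```

Request:
send_rows([
  [0.003,0.006,0.2,0,0,0],
  [0.003,0.006,0.3,0,0,0],
  [0.003,0.006,0.4,0,0,0],
  [0.003,0.006,0.455,0,0,0],
  [0.003,0.006,0.455,0,0,0],
])

```text
time_s: 38.95
position: [0.5579, -0.254, 0.183]
tcp_rot: [[0.004, 1.0, -0.004], [1.0, -0.004, 0.003], [0.003, -0.004, -1.0]]
force: [0.4, -0.9, 0.0]
opening: 0.501
grasp_force: 0.0
```

Request:
send_rows([
  [0,0,0,0,0,0],
  [0,0,0,0,0,0],
  [0,0,0,0,0,0],
  [0,0,0,0,0,0],
  [0,0,0,0,0,0],
  [0,0,0,0,0,0],
], grip=0.1)

```text
time_s: 39.55
position: [0.5604, -0.2544, 0.1867]
tcp_rot: [[0.003, 1.0, 0.004], [1.0, -0.003, -0.002], [-0.001, 0.004, -1.0]]
force: [3.5, 0.6, 2.0]
opening: 0.199
grasp_force: 30.0
```

```bash
python3 -c "
from h import *
for a in (25,35,45,55,65,75,83,90,95,98):
    t=np.radians(a); b=np.radians(15); print(a,((-np.cos(t)+np.cos(b))*.068/.25).round(3),(-(np.sin(t)-np.sin(b))*.068/.25).round(3))"
```

```text
25 0.016 -0.045
35 0.04 -0.086
45 0.07 -0.122
55 0.107 -0.152
65 0.148 -0.176
75 0.192 -0.192
83 0.23 -0.2
90 0.263 -0.202
95 0.286 -0.201
98 0.301 -0.199
```

Request:
send_rows([
  [0,0.016,-0.045,0,0,0],
  [0,0.04,-0.086,0,0,0],
  [0,0.07,-0.122,0,0,0],
  [0,0.107,-0.152,0,0,0],
  [0,0.107,-0.152,0,0,0],
])

```text
time_s: 40.05
position: [0.5808, -0.2544, 0.2246]
tcp_rot: [[0.002, 1.0, -0.013], [1.0, -0.002, 0.0], [0.0, -0.013, -1.0]]
force: [-11.8, -2.0, 5.2]
opening: 0.2
grasp_force: 30.0
```

Request:
send_rows([
  [0,0.041,-0.024,0,0,0],
  [0,0.085,-0.04,0,0,0],
  [0,0.123,-0.048,0,0,0],
  [0,0.156,-0.05,0,0,0],
  [0,0.156,-0.05,0,0,0],
])

```text
time_s: 40.55
position: [0.6232, -0.2549, 0.2392]
tcp_rot: [[0.002, 1.0, -0.004], [1.0, -0.002, -0.002], [-0.002, -0.004, -1.0]]
force: [-6.1, -0.0, 9.0]
opening: 0.194
grasp_force: 30.0
```

Request:
send_rows([
  [0,0.025,0,0,0,0],
  [0,0.045,0.002,0,0,0],
  [0,0.055,0.003,0,0,0],
  [0,0.055,0.003,0,0,0],
  [0,0.055,0.003,0,0,0],
])

```text
time_s: 41.05
position: [0.6364, -0.2549, 0.2368]
tcp_rot: [[0.003, 1.0, -0.005], [1.0, -0.003, -0.001], [-0.001, -0.005, -1.0]]
force: [-5.0, -0.7, 5.0]
opening: 0.198
grasp_force: 30.0
```

Request:
send_rows([
  [0,0,0,0,0,0],
  [0,0,0,0,0,0],
  [0,0,0,0,0,0],
  [0,0,0,0,0,0],
  [0,0,-0.15,0,0,0],
  [0,0,-0.3,0,0,0],
  [0,0,-0.4,0,0,0],
  [0,0,-0.4,0,0,0],
], grip=0.5)

```text
time_s: 41.85
position: [0.6406, -0.2552, 0.3406]
tcp_rot: [[0.003, 1.0, 0.009], [1.0, -0.003, -0.005], [-0.005, 0.009, -1.0]]
force: [-0.1, -0.8, 1.1]
opening: 0.5
grasp_force: 0.0
```

```bash
python3 -c "
from h import *
to(.37,-.2556,.33,0)
shot('top','top7');a=shot('scene','scene7')[0]
cv2.imwrite('pics/c8.png',cv2.resize(a[130:270,120:320],(720,504))[:,:,::-1])"
```

```text
shift [-0.0042 -1.0827  0.0326] turn z 0.9984 yaw 89.85 t 41.85
```

View pics/c8.png

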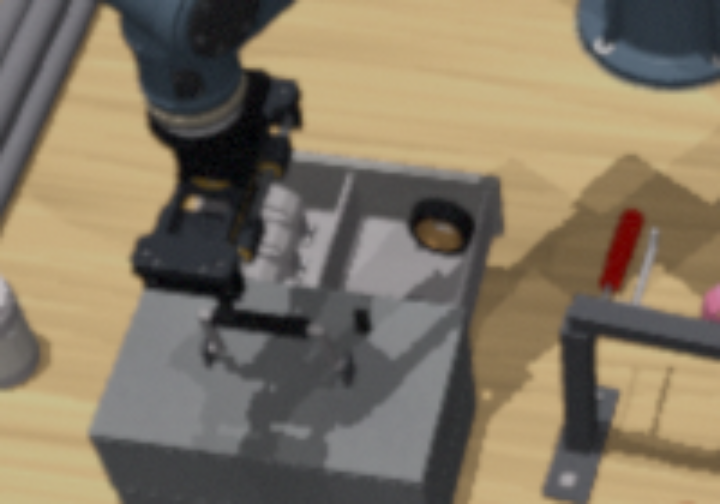

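The handle bar now sits above its hinges at (260,320). I'll check its height when the gripper is clear. Moving in front of the drawer, fingers shut.

Request:
send_rows([
  [0,-0.9,0,0,0,0.999],
  [0,-0.9,0,0,0,0.999],
  [0,-0.9,0,0,0,0.999],
  [0,-0.9,0,0,0,0.999],
  [0,-0.9,0,0,0,0.999],
  [0,-0.9,0,0,0,0.999],
  [0,-0.9,0,0,0,0.999],
  [0,-0.9,0,0,0,0.999],
  [0,-0.9,0,0,0,0.999],
  [0,-0.9,0,0,0,0.999],
  [0,-0.9,0,0,0,0.999],
  [0,-0.9,0,0,0,0.999],
], grip=0)

```text
time_s: 43.15
position: [0.4125, -0.2527, 0.3334]
tcp_rot: [[1.0, -0.001, -0.003], [-0.001, -1.0, 0.003], [-0.003, -0.003, -1.0]]
force: [0.8, 0.7, 0.1]
opening: 0.008
grasp_force: 0.0
```

Run:
```python
from h import *
to(.325,-.2556,.3,0); to(.325,-.2556,.132,0)
for n in('scene','top'):
    p,d=shot(n,n+'8'); P=cloud(n,d)
    m=(P[...,2]>.22)&(P[...,2]<.28)&(abs(P[...,0]-.63)<.05)&(abs(P[...,1]+.2556)<.045)
    print(m.sum(),P[m].mean(0),np.percentile(P[m],[3,97],axis=0))
```

```text
shift [-0.3494  0.0122  0.1344] turn z -0.0007 yaw -0.06 t 43.15
shift [-0.3474  0.0143  0.8064] turn z -0.0007 yaw -0.06 t 43.15
174 [ 0.64045642 -0.25483545  0.25417137] [[ 0.63137083 -0.29694366  0.24502488]
 [ 0.64696512 -0.21467748  0.2618757 ]]
170 [ 0.63210535 -0.25449654  0.2548858 ] [[ 0.62489099 -0.29504816  0.24826013]
 [ 0.64105099 -0.21459604  0.26078259]]
```

The bar is at x≈0.636, z≈0.255, which is 12 mm behind the hinge, so it rests on its stop. Now the drawer.

Request:
send_rows([
  [-0.347,0.012,0,0,0,0],
  [-0.347,0.012,0,0,0,0],
  [-0.347,0.012,0,0,0,0],
  [-0.347,0.012,0.2,0,0,0],
  [-0.347,0.012,0.4,0,0,0],
  [-0.347,0.012,0.6,0,0,0],
  [-0.347,0.012,0.75,0,0,0],
  [-0.347,0.012,0.805,0,0,0],
  [-0.347,0.012,0.805,0,0,0],
])

```text
time_s: 44.15
position: [0.3259, -0.2552, 0.1318]
tcp_rot: [[1.0, -0.001, -0.003], [-0.001, -1.0, 0.005], [-0.003, -0.005, -1.0]]
force: [0.4, 0.2, 0.5]
opening: 0.005
grasp_force: 0.0
```

Request:
send_rows([
  [0.06,0,0,0,0,0],
  [0.1,0,0,0,0,0],
  [0.15,0,0,0,0,0],
  [0.2,0,0,0,0,0],
  [0.25,0,0,0,0,0],
  [0.3,0,0,0,0,0],
  [0.35,0,0,0,0,0],
  [0.4,0,0,0,0,0],
])

```text
time_s: 44.95
position: [0.4275, -0.2565, 0.1341]
tcp_rot: [[1.0, -0.001, -0.0], [-0.001, -1.0, 0.0], [-0.0, -0.0, -1.0]]
force: [-2.0, -0.8, 1.8]
opening: 0.007
grasp_force: 1.2
```

Request:
send_rows([
  [0.05,0,0,0,0,0],
  [0.1,0,0,0,0,0],
  [0.15,0,0,0,0,0],
  [0.2,0,0,0,0,0],
  [0.25,0,0,0,0,0],
  [0.28,0,0,0,0,0],
  [0.3,0,0,0,0,0],
  [0.31,0,0,0,0,0],
  [0.32,0,0,0,0,0],
])

```text
time_s: 45.85
position: [0.5064, -0.2568, 0.1339]
tcp_rot: [[1.0, -0.001, -0.001], [-0.001, -1.0, -0.0], [-0.001, 0.0, -1.0]]
force: [-1.9, -1.3, 0.5]
opening: 0.004
grasp_force: 1.1
```

Request:
send_rows([
  [0.01,0,0,0,0,0],
  [0.02,0,0,0,0,0],
  [0.02,0,0,0,0,0],
])

```text
time_s: 46.15
position: [0.5119, -0.2568, 0.134]
tcp_rot: [[1.0, -0.002, 0.001], [-0.002, -1.0, 0.0], [0.001, -0.0, -1.0]]
force: [-0.8, -1.1, -0.3]
opening: 0.003
grasp_force: 0.3
```

Request:
send_rows([
  [0.01,0,0,0,0,0],
  [0.02,0,0,0,0,0],
  [0.03,0,0,0,0,0],
  [0.03,0,0,0,0,0],
])

```text
time_s: 46.55
position: [0.513, -0.2566, 0.1341]
tcp_rot: [[1.0, 0.001, -0.013], [0.001, -1.0, 0.001], [-0.013, -0.001, -1.0]]
force: [-15.4, -5.1, 9.3]
opening: 0.002
grasp_force: 8.0
```

The drawer has hit its stop (15 N). Backing off and checking.

Request:
send_rows([
  [-0.05,0,0,0,0,0],
  [-0.25,0,0,0,0,0],
  [-0.4,0,0,0,0,0],
  [-0.4,0,-0.2,0,0,0],
  [-0.4,0,-0.4,0,0,0],
  [-0.4,0,-0.6,0,0,0],
  [-0.4,0,-0.6,0,0,0],
  [-0.4,0,-0.6,0,0,0],
])

```text
time_s: 47.35
position: [0.42, -0.2569, 0.2855]
tcp_rot: [[1.0, -0.001, 0.004], [-0.001, -1.0, -0.003], [0.004, 0.003, -1.0]]
force: [-0.9, 0.5, -1.2]
opening: 0.006
grasp_force: 0.0
```

Run:
```python
from h import *
a,d=shot('scene','scene9'); b,d2=shot('top','top9')
for n,dd in(('scene',d),('top',d2)):
    P=cloud(n,dd)
    m=(P[...,2]>.22)&(P[...,2]<.28)&(abs(P[...,0]-.63)<.05)&(abs(P[...,1]+.2556)<.045); print(m.sum(),P[m].mean(0))
    m=(P[...,2]>.13)&(P[...,2]<.160)&(P[...,0]>.36)&(P[...,0]<.56)&(P[...,1]>-.39)&(P[...,1]<-.12); print('front x',np.percentile(P[m][:,0],[3,50,97]),m.sum())
cv2.imwrite('pics/c9.png',np.hstack([cv2.resize(a[130:270,120:300],(390,303)),cv2.resize(b[140:300,290:430],(390,303))])[:,:,::-1])
```

```text
176 [ 0.64092287 -0.25494997  0.25488853]
front x [0.52385613 0.52865316 0.5558059 ] 144
169 [ 0.6321183  -0.25538454  0.25510465]
front x [0.519986   0.52635608 0.55512655] 300
```

View pics/c9.png

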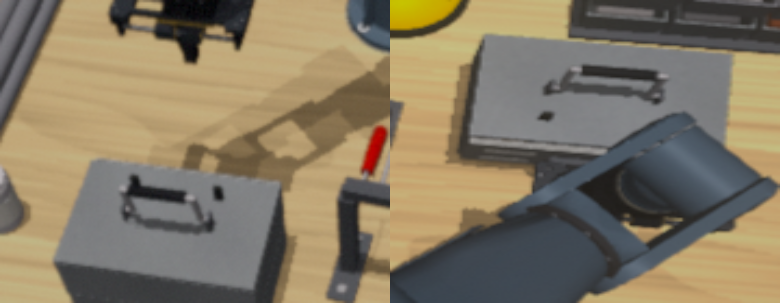

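The drawer front is flush with the case (outside at x≈0.522, as expected when shut), the handle stands on its stop, and the robot is clear.

```bash
python3 -c "
from h import *
print(ticket.hand_in())"
```

```text
the job is handed in; nothing more can be done
None
```

I put both rolls in the left compartment and all three saddles in the right one, shut the drawer, swung the handle over onto its stop and handed the job in at about 47 s; hand-in returned no verdict.

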